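# Put a tasting cube into the latched cheese keeper

## Robot

A 6-joint arm with a two-finger parallel gripper is mounted at the origin on a cart in front of the work surface, level with it; the furniture and walls round the work are solid. World frame = base frame: x ahead of the robot, y to its left, z up, the work surface at z = 0. Lengths are in m, angles in rad, forces in N, time in s.
With the tool pointing down it reaches from about 0.35 to 0.725 m from the base axis. Payload 4.3 kg.
Tool frame: the origin (TCP) lies midway between the tips of the shut fingers; the grasp point (between the pads) lies 19 mm behind it (env.tcp_to_grasp is the distance from the TCP to the grasp point, in m); z points along the fingers, y is the direction in which the jaws open and shut (so a half turn about z gives the same grasp; the last joint's range is limited). The gripper opens to 85 mm and grips with 20 to 120 N. Pads are 22 mm wide; open, the fingers measure 114 mm over their backs; the gripper's body (76 mm by 85 mm) begins 54 mm behind the grasp point. The pads swing forward as they close: fully open they stand 13 mm farther back than shut.
Start: joints at [-1.409, 0.377, 0.081, 1.274, 0, 1.46], TCP at [0.154, -0.554, 0.231] pointing down, gripper open.
Joint ranges: [-2.72, 2.72], [-0.84, 1.66], [-1.02, 1.22], [-1.77, 2.12], [-1.37, 1.28], [-3.14, 3.14]. Speed limits (rad/s): [2.57, 2.57, 3.14, 3.14, 3.14, 3.14].

## Interface

Orientations are given as a rotation vector (axis times angle).
In Python, from plant import env, snapshot, camera_info, order gives the robot as it stands.
- The arm moves only by the tool step_arm, never from a script. Its argument "plan" is a list of rows, each an object of numbers: "rx", "ry", "rz": the turn, a rotation vector about the tool's x, y, z in degrees; "tx", "ty", "tz": the shift along the tool's x, y, z in m; "jaw": the gripper's target within -1 to 1 (fully open at 1, half-way at 0, shut at -1). In form: [{"rx": .., "ry": .., "rz": .., "tx": .., "ty": .., "tz": .., "jaw": ..}, ...]. A call has 1 to 10 rows; each row shifts and turns the commanded pose from where the row before left it, along the tool's axes as they then stand; what a row does not reach is not made up. A row lasts 1/10 s, in which the tool goes at most 50 mm and 8.59 degrees, less where a joint would pass 70% of its speed; a pose out of reach is approached as far as the arm can. A call with a gripper value outside its range is refused whole. The fingers move at their own pace and stop on an object; the grip force is fixed at half the most. Time passes only in rows, so rows that do not move let the fingers close. It gives the time, the measured TCP pose, the force and the opening at its end, in the units of the state.
- env.state(): the state, without advancing time (a new reading comes with each control period).
- snapshot(name): name is "side" or "top"; returns the picture (420x560x3 uint8, blue, green, red); there is no depth.
- camera_info(name): a dict with "camera_matrix" (3x3 intrinsics, pixels), "k1" (the pictures are not rectified: a ray, as slopes to the right and down, at radius r is drawn at 1 + k1 r^2 times it, then the intrinsics apply), "rvec" (rotation vector, rad) and "tvec" (3), from world to camera coordinates, as OpenCV has them. Camera axes: x right, y down, z forward; pixel columns grow to the right and rows downward; lengths in m; the calibration is good to about 2 mm. A picture is of the moment at which its call begins. camera_info takes no time and is no camera call.
- order.hand_in(): hands the job in, once; it reports no verdict.
The state is a dict: "t": time; "joint_positions": joint angles; "qd": joint speeds; "joint_efforts": joint torques, N m; "ee_pos": TCP position; "eef_rot": TCP orientation; "force": force on the tool from outside, world axes, zero at the start; "torque": the same for the moment, N m; "finger_gap": finger opening in m.
Only numpy, scipy, OpenCV 4.12 (cv2) and the standard library are available. Lean on these libraries where they do the work, as an engineer would, in place of code of your own. Each camera call takes 0.05 s, during which the arm holds its last target.

## Task

Press the thumb button on the front of the wooden cheese keeper so that its sprung lid pops fully open. Pick up the loose cheese cube from the cutting board and set it down gently on the free wooden tile inside, beside the cube on the dark tile, leaving that cube and the big slab where they are. Then swing the lid down and press it until it snaps shut and stays shut by itself, never leaning on the keeper with more than about 25 N.

Things in the scene. Friction and masses are not known exactly. Their poses are not given: they have to be found in the camera images.
- keeper: cheese keeper: a fixed wooden box, 140 (x) x 176 (y) mm, rim 78 mm high, walls 10 mm, inside 120 x 156 mm with its floor 12 mm up. Origin: centre of its underside; x points from its front to its hinged back, y to its left, z up. The thumb latch stands out 67 mm from the middle of its front.
- keeper_lid (a joint): hinge angle of the lid in rad: -0.03 to 0.03 when latched, 1.78 when fully open (12 degrees past upright). A damped spring throws it open in about a second and holds it there: about 2 N at the front edge closes it. Over the last 15 mm two rubber buffers and the latch add up to about 12 N, then it meets a hard seat.
- thumb_button (a joint): rocking angle of the thumb button in rad, 0 at rest, 0.24 at its stop; it springs back. It lets the lid go at about 0.13 to 0.17 (about 5 mm down at the pad, 3 to 7 N); the hard stop is 3 to 4 mm deeper, so press until that is felt (about 10 N). It also rocks by itself as the lid snaps past it.
- button_pad (a point): middle of the thumb button's black ribbed pad, on a steel paddle 36 mm wide, 122 mm in front of the keeper's origin and 40 to 48 mm up; its normal is (-0.34, 0, 0.94) in the keeper's frame. Press it straight down here or a bit farther out (pushing back on the upright catch arm, 26 mm behind, holds it shut). Lean the hand back: the lid flies up behind it.
- lid_hinge (a point): middle of the lid's hinge line, which runs along the keeper's y; 74 mm behind the keeper's origin and 84 mm up; it does not move.
- lid_press (a point): middle of the black press pad on the outer face of the lid's front rail, 138 mm from the hinge line and 11 mm outside it; the front edge is 12 mm farther out. Lid: wood frame with a milky pane, 176 mm wide, 9 mm thick, 2 mm more here. The catch is adjustable, so the depth at which the lid snaps differs from box to box by 8 mm: press here until the seat under the snap is felt (about 15 N).
- tile_wood: pale wooden tile 64 x 64 x 6 mm, fixed on the floor of the keeper, left or right; free. Origin: centre of its underside, so its top is 6 mm higher. Its centre is 39 mm left or right of the keeper's middle and 6 mm forward of it.
- tile_slate: dark grey tile of the same size beside it, carrying the other cube.
- tasting_cube: the loose cheese cube, 48 x 50 x 50 mm, on the cutting board (22 mm thick). Origin: centre of its underside.
- tasting_cube_2: another cheese cube, 50 x 52 x 54 mm, on the dark tile in the keeper. Origin: centre of its underside. Leave it.
- cut_slab: block of the same cheese, 72 x 125 x 48 mm, on the cutting board. Origin: centre of its underside. Leave it.
- carved_board: wooden cutting board with a groove, 190 x 300 x 22 mm, fixed, long side along its own y. Origin: centre of its underside.
Mind the look-alikes: they are no part of the job. Leave any pink or turquoise look-alike of the tasting_cube alone.

How it is judged:
By the outcome, as a careful person would: the job done as asked, in the order asked, and still so for the second after the job is handed in, with the robot touching nothing.
It also fails if it takes over 69 s, if anything falls off the work surface, if the arm or the gripper's body presses on something with over 40 N, if the wrist force passes 120 N, or if a joint passes its speed limit or range.

## Working session

There is one attempt and no reset: what is moved stays moved. The work goes in short steps, Python scripts to look and compute and a tool call to move; the robot and the scene stay as the last step left them, time stands still between calls to the robot, and variables do not carry over. Pictures are saved under pics/ and viewed, and the job is handed in when it is done.

Besides the shell and the picture viewer there is one more tool, called after "Emit:" as name([rows], argument=value, ...), one row to a line, values as JSON. step_arm: Moves the arm, as the interface text tells. Its arguments: {"type":"object","properties":{"plan":{"type":"array","items":{"type":"object","properties":{"rx":{"type":"number"},"ry":{"type":"number"},"rz":{"type":"number"},"tx":{"type":"number"},"ty":{"type":"number"},"tz":{"type":"number"},"jaw":{"type":"number"}}}}},"required":["plan"]}

```bash
ls; mkdir -p pics
python3 - <<'E'
from plant import env,snapshot,camera_info,order
import cv2
for n in("side","top"):
    cv2.imwrite(f"pics/{n}0.png",snapshot(n)); print(camera_info(n))
print(env.state(), env.tcp_to_grasp)
E
```

```text
pics
{'camera_matrix': array([[415.08972573,   0.        , 279.84844433],
       [  0.        , 415.08972573, 203.51249581],
       [  0.        ,   0.        ,   1.        ]]), 'k1': -0.10342005900842004, 'rvec': array([ 2.04167923, -0.25581159,  0.11967284]), 'tvec': array([-0.54990592,  0.07432935,  0.89573134])}
{'camera_matrix': array([[519.03384969,   0.        , 272.91597059],
       [  0.        , 519.03384969, 202.44172656],
       [  0.        ,   0.        ,   1.        ]]), 'k1': -0.10066290687929157, 'rvec': array([ 2.16079921, -2.16009072,  0.06435527]), 'tvec': array([-0.13081379,  0.53773495,  1.17739462])}
{'t': 0.1, 'joint_positions': array([-1.40926917e+00,  3.78040142e-01,  7.97757332e-02,  1.27438245e+00,
       -4.33127856e-06,  1.46051456e+00]), 'qd': array([ 0.00073641, -0.00230533,  0.00197556, -0.00130459,  0.00052709,
       -0.00088245]), 'joint_efforts': array([ 1.56846592e-03, -4.64692104e+01,  2.70583498e+01,  1.20627339e-02,
       -5.53359564e-05, -2.65463640e-06]), 'ee_pos': array([ 0.15429436, -0.55331483,  0.23043196]), 'eef_rot': array([-3.11079188e+00, -4.25392737e-01,  8.12254904e-05]), 'force': array([-0.08627663, -0.64894615,  0.21485122]), 'torque': array([0.00259628, 0.01156682, 0.04196253]), 'finger_gap': 0.08524133961432825} 0.0187
```

View pics/side0.png

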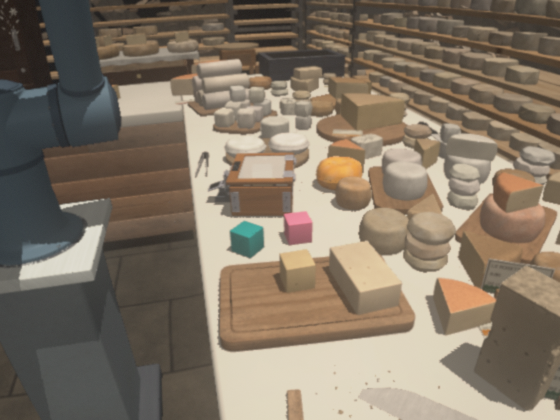

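View pics/top0.png

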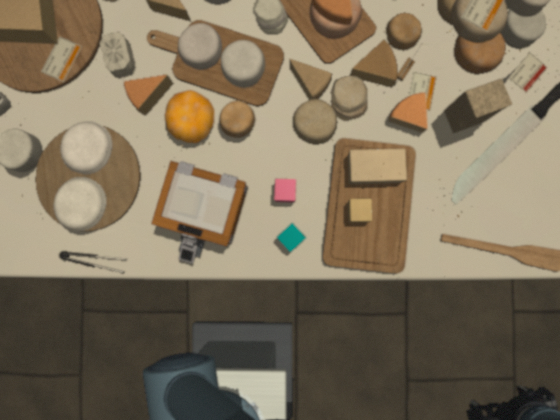

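The side view shows the keeper at (263,185), the yellow cube on the board at (297,271) and the slab at (363,275). The top view shows the keeper at (200,203) with its latch at (188,248), the yellow cube at (360,210) and the slab at (378,166).
Possible mix-ups (top-view pixels) are the pink cube (285,190), the turquoise cube (291,238), the slab (378,166) and the yellow cube on the board (360,210). By the description, the last one is the tasting cube.

```bash
cat > h.py <<'E'
import numpy as np, cv2
from plant import env,snapshot,camera_info,order
from scipy.spatial.transform import Rotation as R
def ray(n,uv):
    c=camera_info(n);K=c["camera_matrix"]
    d=np.array([c["k1"],0,0,0,0.])
    p=cv2.undistortPoints(np.array(uv,float).reshape(-1,1,2),K,d).reshape(-1,2)
    Rm=cv2.Rodrigues(c["rvec"])[0]
    return -Rm.T@c["tvec"], np.c_[p,np.ones(len(p))]@Rm
def onz(n,uv,z):
    o,d=ray(n,uv); return o+d*((z-o[2])/d[:,2])[:,None]
def tri(a,b):
    o1,d1=ray("side",a);o2,d2=ray("top",b);d1=d1[0];d2=d2[0]
    A=np.c_[d1,-d2];s=np.linalg.lstsq(A,o2-o1,rcond=None)[0]
    p,q=o1+s[0]*d1,o2+s[1]*d2
    return (p+q)/2,np.linalg.norm(p-q)
def proj(n,P):
    c=camera_info(n)
    return cv2.projectPoints(np.array(P,float).reshape(-1,1,3),c["rvec"],c["tvec"],c["camera_matrix"],np.array([c["k1"],0,0,0,0.]))[0].reshape(-1,2)
E
python3 - <<'E'
import cv2,numpy as np
t=cv2.imread("pics/top0.png");s=cv2.imread("pics/side0.png")
a=cv2.resize(t[150:275,140:265],None,fx=4.7,fy=4.7,interpolation=cv2.INTER_CUBIC)
cv2.imwrite("pics/ck.png",a)
b=cv2.resize(t[130:280,315:425],None,fx=3.6,fy=3.6,interpolation=cv2.INTER_CUBIC)
c=cv2.resize(s[140:220,200:310],None,fx=3.6,fy=3.6,interpolation=cv2.INTER_CUBIC)
d=cv2.resize(s[235:325,255:365],None,fx=3.6,fy=3.0,interpolation=cv2.INTER_CUBIC)
r=np.vstack([c,d])[:540]
cv2.imwrite("pics/cc.png",np.hstack([b[:540],r[:540]]) if r.shape[0]>=540 else np.hstack([b,r]))
E
```

```text
(no output)
```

View pics/ck.png

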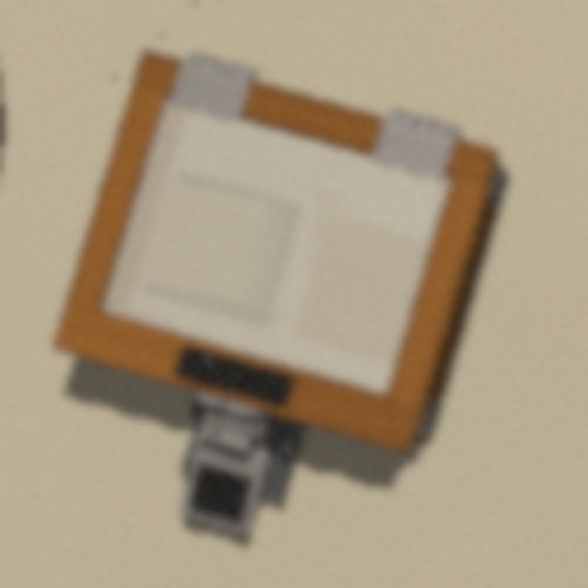

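View pics/cc.png

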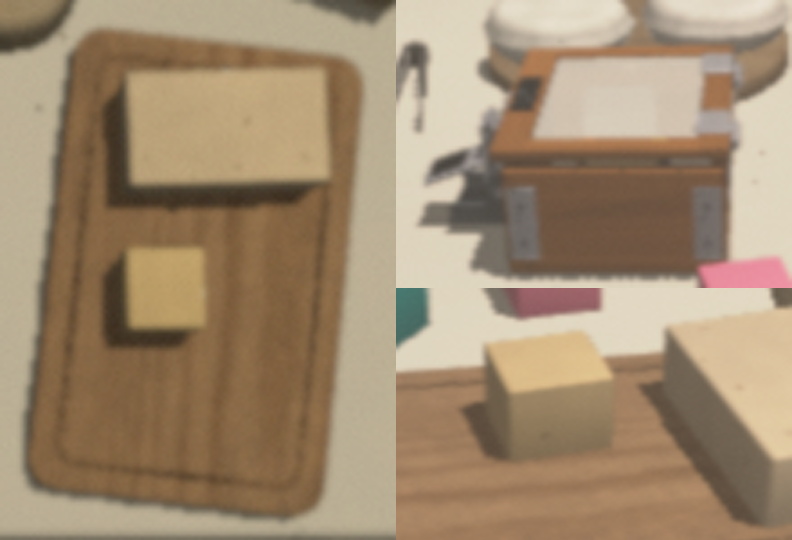

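Run:
```python
from h import *
np.set_printoptions(precision=4,suppress=True)
cr=np.array([[57,347],[410,450],[495,148],[145,50]])/4.7+[140,150]
P=onz("top",cr,.093); print(P)
fl,fr,br,bl=P
print("w",np.linalg.norm(fl-fr),np.linalg.norm(bl-br),"l",np.linalg.norm(fl-bl),np.linalg.norm(fr-br))
x=(br+bl-fr-fl)[:2];y=(fl+bl-fr-br)[:2]
print("yaw",np.degrees([np.arctan2(x[1],x[0]),np.arctan2(-y[0],y[1])]))
c=P.mean(0)[:2]; print("lidc",c)
pad=onz("top",np.array([[218,493]])/4.7+[140,150],.044);pr=onz("top",np.array([[236,375]])/4.7+[140,150],.095)
print("pad",pad,"press",pr)
# side
a=np.array([[460,165]])/3.6+[200,140]; 
print("pad tri",tri(a[0],np.array([218,493])/4.7+[140,150]))
a=np.array([524,95])/3.6+[200-110,140]; print("press tri",tri(a,np.array([236,375])/4.7+[140,150]))
# cube top via mask
t=cv2.imread("pics/top0.png")
sub=t[190:230,340:385];hsv=cv2.cvtColor(sub,cv2.COLOR_BGR2HSV)
print(hsv[20,20],hsv[5,5],hsv[20,40])
q=np.array([[126,249],[205,249],[205,329],[126,329]])/3.6+[315,130]
Q=onz("top",q,.072);print(Q,Q.mean(0));print([np.linalg.norm(Q[i]-Q[i-1]) for i in range(4)])
e=(Q[1]-Q[0]+Q[2]-Q[3]);print("edge ang",np.degrees(np.arctan2(e[1],e[0])), "proj side top", proj("side",Q))
s=env.state();print(R.from_rotvec(s["eef_rot"]).as_matrix())
```

```text
[[ 0.4845  0.1323  0.093 ]
 [ 0.4372 -0.0339  0.093 ]
 [ 0.5774 -0.0724  0.093 ]
 [ 0.6246  0.0934  0.093 ]]
w 0.17282371851978745 0.1723605287314299 l 0.14531976950557576 0.14537157774415455
yaw [-15.4178 -15.8687]
lidc [0.5309 0.0299]
pad [[0.4165 0.0649 0.044 ]] press [[0.4716 0.0472 0.095 ]]
pad tri (array([0.5435, 0.0059, 0.0673]), np.float64(0.27478641985731694))
press tri (array([0.4713, 0.048 , 0.0906]), np.float64(0.0009195237578253652))
[ 19 113 189] [ 15 127 133] [ 15 131 125]
[[ 0.5404 -0.3027  0.072 ]
 [ 0.5403 -0.3513  0.072 ]
 [ 0.4911 -0.3505  0.072 ]
 [ 0.4912 -0.3021  0.072 ]] [ 0.5157 -0.3267  0.072 ]
[np.float64(0.0491849203240022), np.float64(0.048581522861598087), np.float64(0.04919483730656941), np.float64(0.04840058600601214)]
edge ang -90.06422019250692 proj side top [[305.677  248.3099]
 [314.2697 264.6566]
 [284.4062 269.3336]
 [277.4893 252.546 ]]
[[ 0.9633  0.2685 -0.0003]
 [ 0.2685 -0.9633  0.0018]
 [ 0.0002 -0.0018 -1.    ]]
```

```bash
cat >> h.py <<'E'
np.set_printoptions(precision=4,suppress=True)
YAW=np.radians(-15.6); KO=np.array([.5322,.0297,0.])
KR=R.from_euler('z',YAW).as_matrix()
def kw(p): return KO+KR@np.array(p,float)
def wk(p): return KR.T@(np.array(p)-KO)
def need(pos=None,zrot=None):
    """shift in tool axes to world pos"""
    s=env.state();M=R.from_rotvec(s["eef_rot"]).as_matrix()
    if pos is not None: print("shift tool",M.T@(np.array(pos)-s["ee_pos"]))
    if zrot is not None:
        print("turn tool deg",np.degrees(R.from_matrix(M.T@zrot).as_rotvec()))
def st():
    s=env.state();M=R.from_rotvec(s["eef_rot"]).as_matrix()
    print("t",s["t"],"pos",s["ee_pos"],"k",wk(s["ee_pos"]),"f",s["force"],"gap",s["finger_gap"],"q",s["joint_positions"])
    print(M)
def down(yaw,tilt=0):
    """tool down, tool x at world yaw (deg)"""
    return R.from_euler('z',yaw,degrees=True).as_matrix()@R.from_euler('x',180,degrees=True).as_matrix()
E
python3 - <<'E'
from h import *
a=np.array([452-396,165])/3.6+[200,140]; print(a,tri(a,np.array([218,493])/4.7+[140,150]), kw([-.122,0,.044]))
E
```

```text
[215.5556 185.8333] (array([0.4182, 0.0659, 0.0382]), np.float64(0.0034505279138076937)) [0.4147 0.0625 0.044 ]
```

Emit:
step_arm([
  {"rz": -8.3,"jaw": -1},
  {"rz": -8.3,"jaw": -1},
  {"rz": -8.3,"jaw": -1},
  {"rz": -8.3,"jaw": -1},
  {"rz": -8.3,"jaw": -1},
  {"rz": -8.3,"jaw": -1},
  {"rz": -8.3,"jaw": -1},
  {"rz": -8.3,"jaw": -1},
  {"rz": -8.3,"jaw": -1},
  {"rz": -8.3,"jaw": -1},
])

```text
invalid input
```

Emit:
step_arm([
  {"rz": -8.3,"jaw": -1},
  {"rz": -8.3,"jaw": -1},
  {"rz": -8.3,"jaw": -1},
  {"rz": -8.3,"jaw": -1},
  {"rz": -8.3,"jaw": -1},
  {"rz": -8.3,"jaw": -1},
  {"rz": -8.3,"jaw": -1},
  {"rz": -7.7,"jaw": -1},
  {"jaw": -1},
])

```text
invalid input
```

Run:
```python
from h import *
st()
need([.40,-.28,.23],down(164.4))
```

```text
t 0.1 pos [ 0.1543 -0.5533  0.2304] k [-0.2072 -0.6632  0.2304] f [-0.0863 -0.6489  0.2149] gap 0.08524133961432825 q [-1.4093  0.378   0.0798  1.2744 -0.      1.4605]
[[ 0.9633  0.2685 -0.0003]
 [ 0.2685 -0.9633  0.0018]
 [ 0.0002 -0.0018 -1.    ]]
shift tool [ 0.3101 -0.1973  0.0009]
turn tool deg [  -0.0234   -0.141  -148.8264]
```

Emit:
step_arm([
  {"rx": 0,"ry": 0,"rz": -8.3,"tx": 0,"ty": 0,"tz": 0,"jaw": -1},
  {"rx": 0,"ry": 0,"rz": -8.3,"tx": 0,"ty": 0,"tz": 0,"jaw": -1},
  {"rx": 0,"ry": 0,"rz": -8.3,"tx": 0,"ty": 0,"tz": 0,"jaw": -1},
  {"rx": 0,"ry": 0,"rz": -8.3,"tx": 0,"ty": 0,"tz": 0,"jaw": -1},
  {"rx": 0,"ry": 0,"rz": -8.3,"tx": 0,"ty": 0,"tz": 0,"jaw": -1},
  {"rx": 0,"ry": 0,"rz": -8.3,"tx": 0,"ty": 0,"tz": 0,"jaw": -1},
  {"rx": 0,"ry": 0,"rz": -8.3,"tx": 0,"ty": 0,"tz": 0,"jaw": -1},
  {"rx": 0,"ry": 0,"rz": -8.3,"tx": 0,"ty": 0,"tz": 0,"jaw": -1},
  {"rx": 0,"ry": 0,"rz": -8.3,"tx": 0,"ty": 0,"tz": 0,"jaw": -1},
])

```text
t: 1.0
ee_pos: [0.1543, -0.5535, 0.2307]
eef_rot: [-2.209, -2.233, -0.001]
force: [0.6, 0.7, -0.3]
finger_gap: -0.0
```

Emit:
step_arm([
  {"rx": 0,"ry": 0,"rz": -8.3,"tx": 0,"ty": 0,"tz": 0,"jaw": -1},
  {"rx": 0,"ry": 0,"rz": -8.3,"tx": 0,"ty": 0,"tz": 0,"jaw": -1},
  {"rx": 0,"ry": 0,"rz": -8.3,"tx": 0,"ty": 0,"tz": 0,"jaw": -1},
  {"rx": 0,"ry": 0,"rz": -8.3,"tx": 0,"ty": 0,"tz": 0,"jaw": -1},
  {"rx": 0,"ry": 0,"rz": -8.3,"tx": 0,"ty": 0,"tz": 0,"jaw": -1},
  {"rx": 0,"ry": 0,"rz": -8.3,"tx": 0,"ty": 0,"tz": 0,"jaw": -1},
  {"rx": 0,"ry": 0,"rz": -8.3,"tx": 0,"ty": 0,"tz": 0,"jaw": -1},
  {"rx": 0,"ry": 0,"rz": -8.3,"tx": 0,"ty": 0,"tz": 0,"jaw": -1},
  {"rx": 0,"ry": 0,"rz": 0,"tx": 0,"ty": 0,"tz": 0,"jaw": -1},
])

```text
t: 1.9
ee_pos: [0.1543, -0.5535, 0.2308]
eef_rot: [-0.635, -3.076, -0.002]
force: [-0.3, 0.1, -1.0]
finger_gap: 0.0
```

Run:
```python
from h import *
st()
need([.40,-.25,.23],down(164.4))
need(kw([-.15,0,.15]))
```

```text
t 1.9 pos [ 0.1543 -0.5535  0.2308] k [-0.2071 -0.6634  0.2308] f [-0.2948  0.0573 -0.9992] gap 1.2335690022892636e-05 q [-1.4093  0.3777  0.0802  1.2744 -0.     -1.0019]
[[-0.9181  0.3962 -0.0002]
 [ 0.3962  0.9181  0.0011]
 [ 0.0006  0.0009 -1.    ]]
shift tool [-0.1053  0.376   0.0011]
turn tool deg [ 0.0556 -0.0305 -7.7437]
shift tool [0.0327 0.6649 0.0814]
```

Emit:
step_arm([
  {"rx": 0,"ry": 0,"rz": 0,"tx": -0.0105,"ty": 0.0376,"tz": 0,"jaw": -1},
  {"rx": 0,"ry": 0,"rz": 0,"tx": -0.0105,"ty": 0.0376,"tz": 0,"jaw": -1},
  {"rx": 0,"ry": 0,"rz": 0,"tx": -0.0105,"ty": 0.0376,"tz": 0,"jaw": -1},
  {"rx": 0,"ry": 0,"rz": 0,"tx": -0.0105,"ty": 0.0376,"tz": 0,"jaw": -1},
  {"rx": 0,"ry": 0,"rz": 0,"tx": -0.0105,"ty": 0.0376,"tz": 0,"jaw": -1},
  {"rx": 0,"ry": 0,"rz": 0,"tx": -0.0105,"ty": 0.0376,"tz": 0,"jaw": -1},
  {"rx": 0,"ry": 0,"rz": 0,"tx": -0.0105,"ty": 0.0376,"tz": 0,"jaw": -1},
  {"rx": 0,"ry": 0,"rz": 0,"tx": -0.0105,"ty": 0.0376,"tz": 0,"jaw": -1},
  {"rx": 0,"ry": 0,"rz": 0,"tx": -0.0105,"ty": 0.0376,"tz": 0,"jaw": -1},
  {"rx": 0,"ry": 0,"rz": -7.7,"tx": -0.0105,"ty": 0.0376,"tz": 0,"jaw": -1},
])

```text
t: 2.9
ee_pos: [0.4003, -0.2488, 0.2312]
eef_rot: [-0.428, -3.112, 0.0]
force: [0.6, -0.7, 0.4]
finger_gap: 0.0001
```

Run:
```python
from h import *
st()
need(kw([-.135,0,.16]),down(164.4))
```

```text
t 2.9 pos [ 0.4003 -0.2488  0.2312] k [-0.0521 -0.3037  0.2312] f [ 0.6481 -0.6711  0.4302] gap 6.1042282270982e-05 q [-0.6907  0.1677 -0.2015  1.2017 -0.0001 -0.4176]
[[-0.9629  0.2697 -0.0001]
 [ 0.2697  0.9629 -0.    ]
 [ 0.0001 -0.     -1.    ]]
shift tool [0.0831 0.3036 0.0712]
turn tool deg [-0.0023 -0.0059 -0.047 ]
```

Emit:
step_arm([
  {"rx": 0,"ry": 0,"rz": 0,"tx": 0.0104,"ty": 0.038,"tz": 0,"jaw": -1},
  {"rx": 0,"ry": 0,"rz": 0,"tx": 0.0104,"ty": 0.038,"tz": 0,"jaw": -1},
  {"rx": 0,"ry": 0,"rz": 0,"tx": 0.0104,"ty": 0.038,"tz": 0,"jaw": -1},
  {"rx": 0,"ry": 0,"rz": 0,"tx": 0.0104,"ty": 0.038,"tz": 0,"jaw": -1},
  {"rx": 0,"ry": 0,"rz": 0,"tx": 0.0104,"ty": 0.038,"tz": 0,"jaw": -1},
  {"rx": 0,"ry": 0,"rz": 0,"tx": 0.0104,"ty": 0.038,"tz": 0,"jaw": -1},
  {"rx": 0,"ry": 0,"rz": 0,"tx": 0.0104,"ty": 0.038,"tz": 0,"jaw": -1},
  {"rx": 0,"ry": -7.3,"rz": 0,"tx": 0.0104,"ty": 0.038,"tz": 0,"jaw": -1},
  {"rx": 0,"ry": -7.3,"rz": 0,"tx": 0,"ty": 0,"tz": 0,"jaw": -1},
  {"rx": 0,"ry": -7.4,"rz": 0,"tx": 0,"ty": 0,"tz": 0,"jaw": -1},
])

```text
t: 3.9
ee_pos: [0.4019, 0.0661, 0.2318]
eef_rot: [0.376, 2.729, -0.071]
force: [0.7, 0.1, 0.6]
finger_gap: -0.0
```

Run:
```python
from h import *
st()
need(kw([-.126,0,.075]))
cv2.imwrite("pics/s1.png",snapshot("side"))
t=snapshot("top");print(proj("top",[env.state()["ee_pos"]]),proj("side",[env.state()["ee_pos"]]))
cv2.imwrite("pics/t1.png",cv2.resize(t[130:300,120:280],None,fx=3.5,fy=3.5,interpolation=2))
```

```text
t 3.9 pos [0.4019 0.0661 0.2318] k [-0.1353  0.      0.2318] f [0.732  0.139  0.5846] gap -2.1114123595804315e-05 q [ 0.1165 -0.2666 -0.6911  0.7829 -0.1432  0.3641]
[[-0.8905  0.2702  0.366 ]
 [ 0.2507  0.9628 -0.1009]
 [-0.3797  0.0019 -0.9251]]
shift tool [ 0.0509 -0.0003  0.1486]
[[167.208  267.4455]] [[196.436 111.561]]
```

View pics/s1.png

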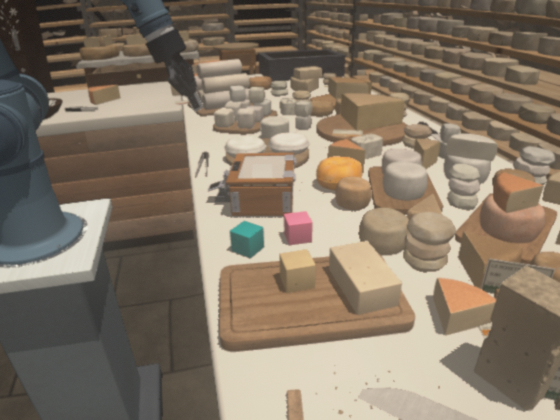

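View pics/t1.png

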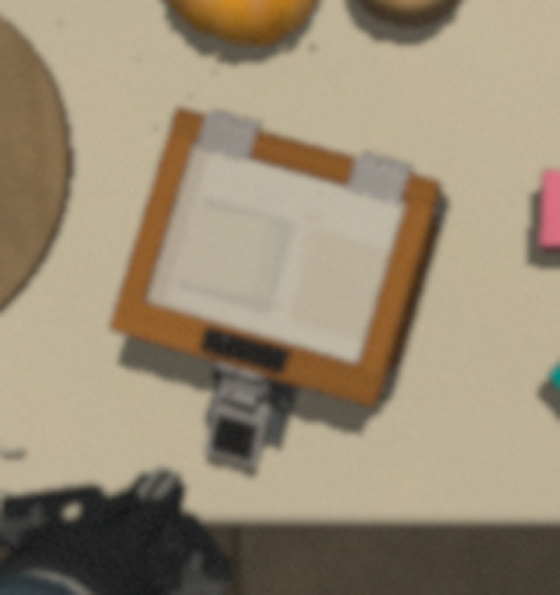

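Emit:
step_arm([
  {"rx": 0,"ry": 0,"rz": 0,"tx": 0.0127,"ty": 0.0003,"tz": 0.037,"jaw": -1},
  {"rx": 0,"ry": 0,"rz": 0,"tx": 0.0127,"ty": 0.0003,"tz": 0.037,"jaw": -1},
  {"rx": 0,"ry": 0,"rz": 0,"tx": 0.0127,"ty": 0,"tz": 0.037,"jaw": -1},
  {"rx": 0,"ry": 0,"rz": 0,"tx": 0.0127,"ty": 0,"tz": 0.037,"jaw": -1},
  {"rx": 0,"ry": 0,"rz": 0,"tx": 0,"ty": 0,"tz": 0,"jaw": -1},
])

```text
t: 4.5
ee_pos: [0.4065, 0.0623, 0.0704]
eef_rot: [0.38, 2.746, -0.076]
force: [-1.4, -0.7, -0.7]
finger_gap: 0.0002
```

Run:
```python
from h import *
st()
a=snapshot("side");b=snapshot("top")
cv2.imwrite("pics/t2.png",np.hstack([cv2.resize(a[130:230,180:310],None,fx=3,fy=3,interpolation=2),cv2.resize(b[180:280,130:260],None,fx=3,fy=3,interpolation=2)]))
```

```text
t 4.5 pos [0.4065 0.0623 0.0704] k [-0.1298 -0.0024  0.0704] f [-1.372  -0.7424 -0.6986] gap 0.0001613073709849776 q [ 0.1014 -0.0522 -0.9936  0.2817 -0.1372  0.3526]
[[-0.8964  0.2724  0.3497]
 [ 0.2526  0.9622 -0.1019]
 [-0.3642 -0.003  -0.9313]]
```

View pics/t2.png

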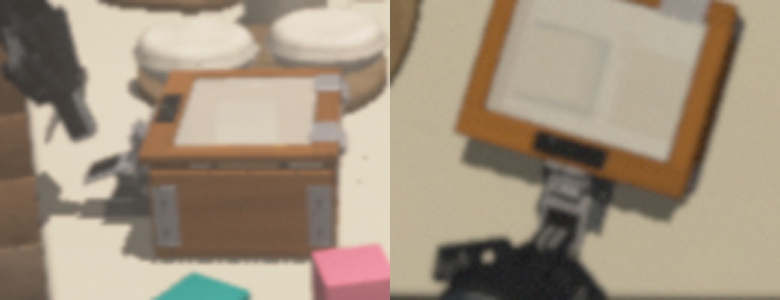

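Emit:
step_arm([
  {"rx": 0,"ry": 6,"rz": 0,"tx": 0,"ty": 0,"tz": 0,"jaw": -1},
  {"rx": 0,"ry": 6,"rz": 0,"tx": 0,"ty": 0,"tz": 0,"jaw": -1},
  {"rx": 0,"ry": 0,"rz": 0,"tx": 0,"ty": 0,"tz": 0,"jaw": -1},
])

```text
t: 4.9
ee_pos: [0.4169, 0.0626, 0.0795]
eef_rot: [0.407, 2.933, -0.033]
force: [0.5, -0.1, -0.4]
finger_gap: 0.0
```

Run:
```python
from h import *
st()
need(kw([-.126,0.001,.054]),R.from_matrix(down(164.4)).as_matrix()@R.from_euler('y',-10,degrees=True).as_matrix())
```

```text
t 4.9 pos [0.4169 0.0626 0.0795] k [-0.1199  0.0007  0.0795] f [ 0.5231 -0.0791 -0.356 ] gap 4.776164579409407e-05 q [ 0.038   0.0602 -0.7749  0.562  -0.0535  0.3092]
[[-0.9463  0.2721  0.1746]
 [ 0.2681  0.9623 -0.0468]
 [-0.1808  0.0025 -0.9835]]
shift tool [0.0106 0.0002 0.024 ]
turn tool deg [ 0.107   0.4146 -0.2146]
```

Emit:
step_arm([
  {"rx": 0,"ry": 0,"rz": 0,"tx": 0.0055,"ty": 0,"tz": 0.01,"jaw": -1},
  {"rx": 0,"ry": 0,"rz": 0,"tx": 0.0055,"ty": 0,"tz": 0.01,"jaw": -1},
  {"rx": 0,"ry": 0,"rz": 0,"tx": 0,"ty": 0,"tz": 0,"jaw": -1},
])

```text
t: 5.2
ee_pos: [0.402, 0.0653, 0.0536]
eef_rot: [0.404, 2.94, -0.036]
force: [-0.5, 0.2, -0.2]
finger_gap: -0.0002
```

Emit:
step_arm([
  {"rx": 0,"ry": 0,"rz": 0,"tx": 0.0005,"ty": 0,"tz": 0.003,"jaw": -1},
  {"rx": 0,"ry": 0,"rz": 0,"tx": 0.0005,"ty": 0,"tz": 0.003,"jaw": -1},
  {"rx": 0,"ry": 0,"rz": 0,"tx": 0,"ty": 0,"tz": 0,"jaw": -1},
])

```text
t: 5.5
ee_pos: [0.403, 0.0653, 0.0477]
eef_rot: [0.403, 2.94, -0.035]
force: [0.0, -0.6, 0.1]
finger_gap: -0.0002
```

Run:
```python
from h import *
st()
```

```text
t 5.5 pos [0.403  0.0653 0.0477] k [-0.134  -0.0005  0.0477] f [ 0.0354 -0.567   0.0722] gap -0.00015529232919717946 q [ 0.0469  0.0903 -0.8457  0.4678 -0.0548  0.3151]
[[-0.9482  0.2694  0.1684]
 [ 0.2653  0.963  -0.0469]
 [-0.1748  0.0002 -0.9846]]
```

Emit:
step_arm([
  {"rx": 0,"ry": 0,"rz": 0,"tx": -0.007,"ty": 0.001,"tz": 0,"jaw": -1},
  {"rx": 0,"ry": 0,"rz": 0,"tx": 0.0005,"ty": 0,"tz": 0.002,"jaw": -1},
  {"rx": 0,"ry": 0,"rz": 0,"tx": 0,"ty": 0,"tz": 0,"jaw": -1},
])

```text
t: 5.8
ee_pos: [0.4099, 0.0643, 0.0466]
eef_rot: [0.404, 2.94, -0.035]
force: [-0.1, 0.6, -0.3]
finger_gap: 0.0001
```

Emit:
step_arm([
  {"rx": 0,"ry": 0,"rz": 0,"tx": 0.0005,"ty": 0,"tz": 0.002,"jaw": -1},
  {"rx": 0,"ry": 0,"rz": 0,"tx": 0,"ty": 0,"tz": 0,"jaw": -1},
])

```text
t: 6.0
ee_pos: [0.4088, 0.0644, 0.0441]
eef_rot: [0.404, 2.942, -0.036]
force: [0.1, -0.2, -0.6]
finger_gap: 0.0002
```

Run:
```python
from h import *
st()
```

```text
t 6.0 pos [0.4088 0.0644 0.0441] k [-0.1282  0.0002  0.0441] f [ 0.1474 -0.1702 -0.6026] gap 0.00024243859684742794 q [ 0.0436  0.1081 -0.837   0.4605 -0.0542  0.3119]
[[-0.9485  0.2694  0.1664]
 [ 0.2653  0.963  -0.0469]
 [-0.1729 -0.0004 -0.9849]]
```

Emit:
step_arm([
  {"rx": 0,"ry": 0,"rz": 0,"tx": 0.0003,"ty": 0,"tz": 0.002,"jaw": -1},
  {"rx": 0,"ry": 0,"rz": 0,"tx": 0.0003,"ty": 0,"tz": 0.002,"jaw": -1},
])

```text
t: 6.2
ee_pos: [0.4093, 0.0644, 0.0402]
eef_rot: [0.404, 2.941, -0.035]
force: [-0.5, 0.0, 0.2]
finger_gap: 0.0001
```

Emit:
step_arm([
  {"rx": 0,"ry": 0,"rz": 0,"tx": 0.0003,"ty": 0,"tz": 0.002,"jaw": -1},
  {"rx": 0,"ry": 0,"rz": 0,"tx": 0,"ty": 0,"tz": 0,"jaw": -1},
])

```text
t: 6.4
ee_pos: [0.4089, 0.0644, 0.0381]
eef_rot: [0.403, 2.942, -0.035]
force: [-1.3, 0.9, 1.3]
finger_gap: 0.0001
```

Emit:
step_arm([
  {"rx": 0,"ry": 0,"rz": 0,"tx": 0.0003,"ty": 0,"tz": 0.002,"jaw": -1},
])

```text
t: 6.5
ee_pos: [0.4087, 0.0645, 0.0362]
eef_rot: [0.403, 2.942, -0.035]
force: [-3.9, 0.8, 5.3]
finger_gap: 0.0003
```

Emit:
step_arm([
  {"rx": 0,"ry": 0,"rz": 0,"tx": 0.0003,"ty": 0,"tz": 0.002,"jaw": -1},
])

```text
t: 6.6
ee_pos: [0.4084, 0.0645, 0.0339]
eef_rot: [0.403, 2.943, -0.035]
force: [-1.6, 0.7, 0.4]
finger_gap: -0.0003
```

Emit:
step_arm([
  {"rx": 0,"ry": 0,"rz": 0,"tx": 0.0003,"ty": 0,"tz": 0.0015,"jaw": -1},
])

```text
t: 6.7
ee_pos: [0.4084, 0.0645, 0.0322]
eef_rot: [0.403, 2.943, -0.035]
force: [-2.1, 1.3, 1.6]
finger_gap: 0.0
```

Emit:
step_arm([
  {"rx": 0,"ry": 0,"rz": 0,"tx": 0.0003,"ty": 0,"tz": 0.0015,"jaw": -1},
])

```text
t: 6.8
ee_pos: [0.4083, 0.0645, 0.0306]
eef_rot: [0.403, 2.943, -0.035]
force: [-3.5, 2.0, 1.1]
finger_gap: 0.0001
```

Emit:
step_arm([
  {"rx": 0,"ry": 0,"rz": 0,"tx": 0.0003,"ty": 0,"tz": 0.0015,"jaw": -1},
])

```text
t: 6.9
ee_pos: [0.4084, 0.0645, 0.0292]
eef_rot: [0.403, 2.943, -0.035]
force: [-5.8, 1.4, 8.6]
finger_gap: -0.0001
```

Run:
```python
from h import *
st()
a=snapshot("side");b=snapshot("top")
cv2.imwrite("pics/t3.png",np.hstack([cv2.resize(a[110:230,180:310],None,fx=3,fy=3,interpolation=2),cv2.resize(b[160:280,130:260],None,fx=3,fy=3,interpolation=2)]))
```

```text
t 6.9 pos [0.4084 0.0645 0.0292] k [-0.1287  0.0003  0.0292] f [-5.8053  1.4391  8.5765] gap -5.396437274611953e-05 q [ 0.0437  0.1345 -0.8581  0.4139 -0.0536  0.3117]
[[-0.9488  0.2691  0.1655]
 [ 0.2651  0.9631 -0.0464]
 [-0.1718 -0.0002 -0.9851]]
```

View pics/t3.png

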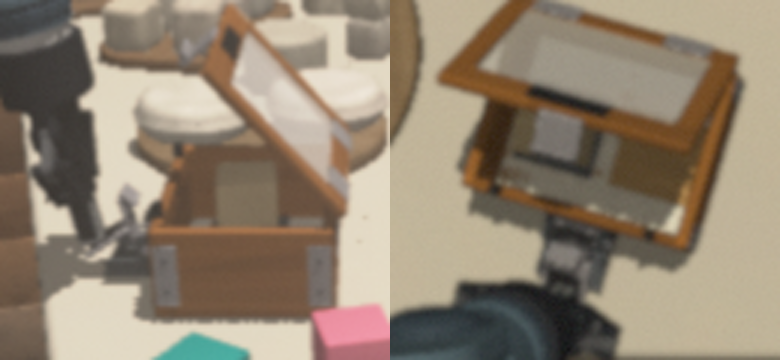

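Emit:
step_arm([
  {"rx": 0,"ry": 0,"rz": 0,"tx": 0.003,"ty": 0,"tz": -0.02,"jaw": -1},
  {"rx": 0,"ry": 0,"rz": 0,"tx": 0,"ty": 0,"tz": -0.04,"jaw": -1},
  {"rx": 0,"ry": 0,"rz": 0,"tx": -0.005,"ty": 0,"tz": -0.045,"jaw": -1},
  {"rx": 0,"ry": 0,"rz": 0,"tx": -0.01,"ty": 0,"tz": -0.045,"jaw": 0.5},
  {"rx": 0,"ry": 0,"rz": 0,"tx": -0.01,"ty": 0,"tz": -0.03,"jaw": 0.6},
  {"rx": 0,"ry": 5,"rz": 0,"tx": 0,"ty": 0,"tz": 0,"jaw": 0.6},
  {"rx": 0,"ry": 5,"rz": 0,"tx": 0,"ty": 0,"tz": 0,"jaw": 0.6},
])

```text
t: 7.7
ee_pos: [0.4024, 0.0669, 0.2133]
eef_rot: [0.426, 3.108, 0.001]
force: [1.2, 0.1, 0.6]
finger_gap: 0.0581
```

Run:
```python
from h import *
st()
need([.45,-.15,.22],down(180))
need([.5157,-.3267,.22])
a=snapshot("side");b=snapshot("top")
cv2.imwrite("pics/s4.png",a);cv2.imwrite("pics/t4r.png",b)
cv2.imwrite("pics/t4.png",np.hstack([cv2.resize(a[100:230,180:310],None,fx=3,fy=3,interpolation=2),cv2.resize(b[130:260,130:260],None,fx=3,fy=3,interpolation=2)]))
```

```text
t 7.7 pos [0.4024 0.0669 0.2133] k [-0.135   0.0009  0.2133] f [1.2    0.1149 0.6201] gap 0.058083119534454754 q [ 0.0088  0.0446 -0.3885  1.1331  0.0001  0.2812]
[[-0.9631  0.2691  0.0046]
 [ 0.2691  0.9631  0.0002]
 [-0.0044  0.0014 -1.    ]]
shift tool [-0.1042 -0.1961 -0.0065]
turn tool deg [  0.0457   0.263  -15.6102]
shift tool [-0.215  -0.3486 -0.0062]
```

View pics/t4.png

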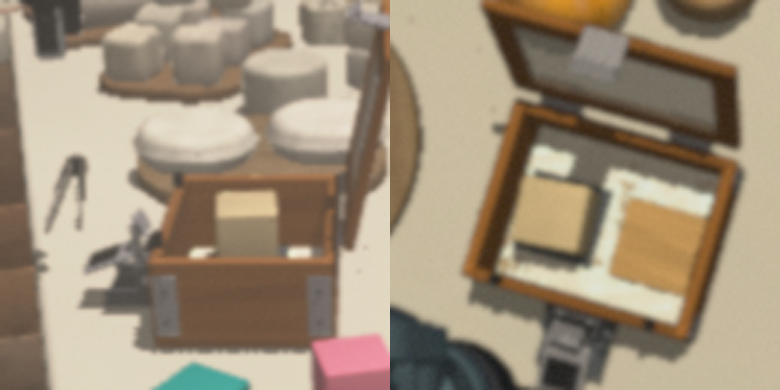

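Emit:
step_arm([
  {"rx": 0,"ry": 0,"rz": 0,"tx": -0.0239,"ty": -0.0387,"tz": 0,"jaw": 0.6},
  {"rx": 0,"ry": 0,"rz": 0,"tx": -0.0239,"ty": -0.0387,"tz": 0,"jaw": 0.6},
  {"rx": 0,"ry": 0,"rz": 0,"tx": -0.0239,"ty": -0.0387,"tz": 0,"jaw": 0.6},
  {"rx": 0,"ry": 0,"rz": 0,"tx": -0.0239,"ty": -0.0387,"tz": 0,"jaw": 0.6},
  {"rx": 0,"ry": 0,"rz": 0,"tx": -0.0239,"ty": -0.0387,"tz": 0,"jaw": 0.6},
  {"rx": 0,"ry": 0,"rz": 0,"tx": -0.0239,"ty": -0.0387,"tz": 0,"jaw": 0.6},
  {"rx": 0,"ry": 0,"rz": 0,"tx": -0.0239,"ty": -0.0387,"tz": 0,"jaw": 0.6},
  {"rx": 0,"ry": 0,"rz": 0,"tx": -0.0239,"ty": -0.0387,"tz": 0,"jaw": 0.6},
  {"rx": 0,"ry": 0,"rz": -7.8,"tx": -0.0239,"ty": -0.0387,"tz": 0,"jaw": 0.6},
  {"rx": 0,"ry": 0,"rz": -7.8,"tx": 0,"ty": 0,"tz": 0,"jaw": 0.6},
])

```text
t: 8.8
ee_pos: [0.5145, -0.3321, 0.2095]
eef_rot: [-0.0, 3.14, -0.007]
force: [0.6, 2.2, -1.0]
finger_gap: 0.0685
```

Run:
```python
from h import *
st()
s=cv2.imread("pics/s4.png");t=cv2.imread("pics/t4r.png")
# cube on side: mask
for nm,im,(x0,y0,x1,y1) in(("side",s,(270,240,325,300)),("top",t,(340,190,385,230))):
    h=cv2.cvtColor(im[y0:y1,x0:x1],cv2.COLOR_BGR2HSV)
    if nm=="top":
        m=((h[...,2]>160)).astype(np.uint8)
        c=max(cv2.findContours(m,0,1)[0],key=cv2.contourArea);r=cv2.minAreaRect(c)
        print(r); bx=cv2.boxPoints(r)+[x0+0,y0+0]; print(onz("top",bx,.072), onz("top",[np.array(r[0])+[x0,y0]],.072))
# wood tile
x0,y0=195,185
h=cv2.cvtColor(t[185:235,195:245],cv2.COLOR_BGR2HSV)
print(h[20,22],h[30,25],h[12,15])
m=((h[...,1]>90)&(h[...,2]>120)).astype(np.uint8)
m=cv2.morphologyEx(m,cv2.MORPH_OPEN,np.ones((3,3)))
cv2.imwrite("pics/m.png",np.hstack([cv2.resize(m*255,None,fx=6,fy=6),cv2.cvtColor(cv2.resize(t[185:235,195:245],None,fx=6,fy=6),cv2.COLOR_BGR2GRAY)]))
print("expect tile px",proj("top",[kw([-.006+a,-.039+b,.018]) for a,b in((-.032,.032),(-.032,-.032),(.032,-.032),(.032,.032))])-[x0,y0])
print("rim corners px",proj("top",[kw([a*.07,b*.088,.078]) for a,b in((-1,1),(-1,-1),(1,-1),(1,1))]))
```

```text
t 8.8 pos [ 0.5145 -0.3321  0.2095] k [ 0.0802 -0.3532  0.2095] f [ 0.6482  2.1557 -1.0227] gap 0.06849954800255326 q [-0.6755  0.4577  0.1469  1.2562 -0.0025 -0.6758]
[[-1.     -0.0003  0.0014]
 [-0.0003  1.     -0.0043]
 [-0.0014 -0.0043 -1.    ]]
((21.5, 19.0), (22.0, 21.0), 90.0)
[[ 0.543  -0.3049  0.072 ]
 [ 0.5429 -0.3514  0.072 ]
 [ 0.4942 -0.3507  0.072 ]
 [ 0.4942 -0.3044  0.072 ]] [[ 0.5185 -0.3278  0.072 ]]
[ 17 141 192] [ 17 139 181] [ 18 116 195]
expect tile px [[ 7.5538 36.5457]
 [33.857  43.9884]
 [41.4607 17.4876]
 [15.2243 10.1739]]
rim corners px [[153.4895 222.4023]
 [229.0993 244.033 ]
 [246.5672 183.0383]
 [171.38   162.339 ]]
```

View pics/m.png

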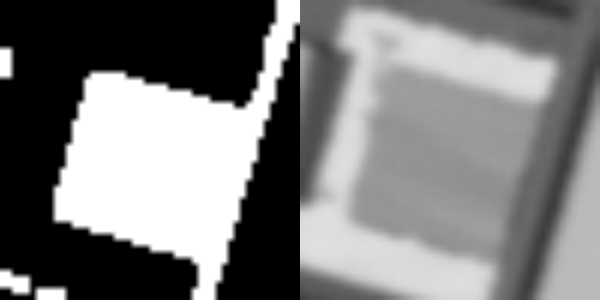

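Emit:
step_arm([
  {"rx": 0,"ry": 0,"rz": 0,"tx": 0,"ty": 0,"tz": 0.04,"jaw": 0.7},
  {"rx": 0,"ry": 0,"rz": 0,"tx": 0,"ty": 0,"tz": 0.04,"jaw": 0.7},
  {"rx": 0,"ry": 0,"rz": 0,"tx": 0,"ty": 0,"tz": 0.01,"jaw": 0.7},
  {"rx": 0,"ry": 0,"rz": 0,"tx": 0,"ty": 0,"tz": 0,"jaw": 0.7},
  {"rx": 0,"ry": 0,"rz": 0,"tx": 0,"ty": 0,"tz": 0,"jaw": 0.7},
])

```text
t: 9.3
ee_pos: [0.5143, -0.3269, 0.1226]
eef_rot: [0.0, 3.14, -0.003]
force: [0.3, -0.3, 1.0]
finger_gap: 0.0725
```

Run:
```python
from h import *
st()
need([.517,-.327,.03],down(180))
a=snapshot("side");b=snapshot("top")
cv2.imwrite("pics/t5.png",np.hstack([cv2.resize(a[190:320,240:370],None,fx=3,fy=3,interpolation=2),cv2.resize(b[140:270,300:430],None,fx=3,fy=3,interpolation=2)]))
```

```text
t 9.3 pos [ 0.5143 -0.3269  0.1226] k [ 0.0786 -0.3483  0.1226] f [ 0.3327 -0.2928  1.0115] gap 0.07249283129686195 q [-0.6701  0.493  -0.0256  1.0495 -0.0004 -0.6699]
[[-1.      0.0002  0.0019]
 [ 0.0002  1.     -0.002 ]
 [-0.0019 -0.002  -1.    ]]
shift tool [-0.0026  0.0001  0.0926]
turn tool deg [-0.1132  0.11   -0.0132]
```

View pics/t5.png

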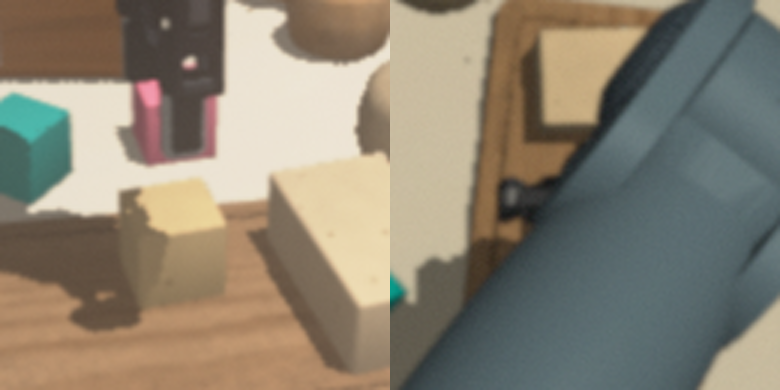

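Emit:
step_arm([
  {"rx": 0,"ry": 0,"rz": 0,"tx": -0.0026,"ty": 0,"tz": 0.03,"jaw": 0.7},
  {"rx": 0,"ry": 0,"rz": 0,"tx": 0,"ty": 0,"tz": 0.03,"jaw": 0.7},
  {"rx": 0,"ry": 0,"rz": 0,"tx": 0,"ty": 0,"tz": 0.02,"jaw": 0.7},
  {"rx": 0,"ry": 0,"rz": 0,"tx": 0,"ty": 0,"tz": 0.012,"jaw": 0.7},
  {"rx": 0,"ry": 0,"rz": 0,"tx": 0,"ty": 0,"tz": 0,"jaw": 0.7},
])

```text
t: 9.9
ee_pos: [0.5159, -0.3262, 0.0284]
eef_rot: [-0.001, -3.141, -0.001]
force: [-0.7, -0.1, 0.2]
finger_gap: 0.0725
```

Emit:
step_arm([
  {"rx": 0,"ry": 0,"rz": 0,"tx": 0,"ty": 0,"tz": 0,"jaw": 0.3},
  {"rx": 0,"ry": 0,"rz": 0,"tx": 0,"ty": 0,"tz": 0,"jaw": -1},
  {"rx": 0,"ry": 0,"rz": 0,"tx": 0,"ty": 0,"tz": 0,"jaw": -1},
  {"rx": 0,"ry": 0,"rz": 0,"tx": 0,"ty": 0,"tz": 0,"jaw": -1},
  {"rx": 0,"ry": 0,"rz": 0,"tx": 0,"ty": 0,"tz": 0,"jaw": -1},
])

```text
t: 10.4
ee_pos: [0.5175, -0.3276, 0.0309]
eef_rot: [0.001, 3.138, -0.004]
force: [0.6, 0.1, 6.3]
finger_gap: 0.0476
```

Run:
```python
from h import *
st()
```

```text
t 10.4 pos [ 0.5175 -0.3276  0.0309] k [ 0.0819 -0.3481  0.0309] f [0.601  0.1    6.2694] gap 0.04762215245037375 q [-0.6679  0.575  -0.1438  0.848  -0.0001 -0.6673]
[[-1.      0.0006  0.0031]
 [ 0.0006  1.     -0.0025]
 [-0.0031 -0.0025 -1.    ]]
```

Emit:
step_arm([
  {"rx": 0,"ry": 0,"rz": 0,"tx": 0,"ty": 0,"tz": -0.02,"jaw": -1},
  {"rx": 0,"ry": 0,"rz": 0,"tx": 0,"ty": 0,"tz": -0.03,"jaw": -1},
  {"rx": 0,"ry": 0,"rz": 0,"tx": 0,"ty": 0,"tz": -0.04,"jaw": -1},
  {"rx": 0,"ry": 0,"rz": 0,"tx": 0,"ty": 0,"tz": -0.04,"jaw": -1},
  {"rx": 0,"ry": 0,"rz": 0,"tx": 0,"ty": 0,"tz": -0.03,"jaw": -1},
  {"rx": 0,"ry": 0,"rz": 0,"tx": 0,"ty": 0,"tz": -0.01,"jaw": -1},
  {"rx": 0,"ry": 0,"rz": 0,"tx": 0,"ty": 0,"tz": 0,"jaw": -1},
])

```text
t: 11.1
ee_pos: [0.5169, -0.3271, 0.2003]
eef_rot: [0.001, 3.139, -0.003]
force: [0.2, 0.1, -0.6]
finger_gap: 0.0474
```

Run:
```python
from h import *
st()
need(kw([-.006,-.039,.2]),down(-105.6))
a=snapshot("side")
cv2.imwrite("pics/s6.png",a[60:330,150:420])
```

```text
t 11.1 pos [ 0.5169 -0.3271  0.2003] k [ 0.0812 -0.3478  0.2003] f [ 0.181   0.0509 -0.6432] gap 0.047365735208623916 q [-0.6678  0.4593  0.1256  1.2337 -0.0001 -0.6673]
[[-1.      0.0005  0.0026]
 [ 0.0005  1.     -0.0022]
 [-0.0026 -0.0022 -1.    ]]
shift tool [ 0.0011  0.3209 -0.0004]
turn tool deg [ -0.2025   0.0464 -74.4308]
```

View pics/s6.png

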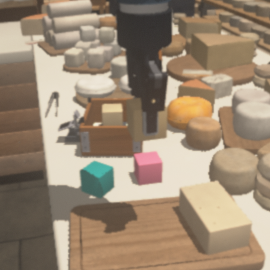

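Emit:
step_arm([
  {"rx": 0,"ry": 0,"rz": 0,"tx": 0,"ty": 0.03,"tz": 0,"jaw": -1},
  {"rx": 0,"ry": 0,"rz": 0,"tx": 0,"ty": 0.04,"tz": 0,"jaw": -1},
  {"rx": 0,"ry": 0,"rz": 0,"tx": 0,"ty": 0.045,"tz": 0,"jaw": -1},
  {"rx": 0,"ry": 0,"rz": 0,"tx": 0,"ty": 0.045,"tz": 0,"jaw": -1},
  {"rx": 0,"ry": 0,"rz": 0,"tx": 0,"ty": 0.045,"tz": 0,"jaw": -1},
  {"rx": 0,"ry": 0,"rz": 0,"tx": 0,"ty": 0.045,"tz": 0,"jaw": -1},
  {"rx": 0,"ry": 0,"rz": 0,"tx": 0,"ty": 0.04,"tz": 0,"jaw": -1},
  {"rx": 0,"ry": 0,"rz": 0,"tx": 0.001,"ty": 0.03,"tz": 0,"jaw": -1},
  {"rx": 0,"ry": 0,"rz": -8.2,"tx": 0,"ty": 0,"tz": 0,"jaw": -1},
  {"rx": 0,"ry": 0,"rz": -8.3,"tx": 0,"ty": 0,"tz": 0,"jaw": -1},
])

```text
t: 12.15
ee_pos: [0.5132, -0.0049, 0.196]
eef_rot: [0.462, -3.102, -0.002]
force: [1.1, -0.6, -0.8]
finger_gap: 0.0472
```

Emit:
step_arm([
  {"rx": 0,"ry": 0,"rz": -8.3,"tx": 0,"ty": 0,"tz": 0,"jaw": -1},
  {"rx": 0,"ry": 0,"rz": -8.3,"tx": 0,"ty": 0,"tz": 0,"jaw": -1},
  {"rx": 0,"ry": 0,"rz": -8.3,"tx": 0,"ty": 0,"tz": 0,"jaw": -1},
  {"rx": 0,"ry": 0,"rz": -8.3,"tx": 0,"ty": 0,"tz": 0,"jaw": -1},
  {"rx": 0,"ry": 0,"rz": -8.3,"tx": 0,"ty": 0,"tz": 0,"jaw": -1},
  {"rx": 0,"ry": 0,"rz": -8.2,"tx": 0,"ty": 0,"tz": 0,"jaw": -1},
  {"rx": 0,"ry": 0,"rz": -8.2,"tx": 0,"ty": 0,"tz": 0,"jaw": -1},
  {"rx": 0,"ry": 0,"rz": 0,"tx": 0,"ty": 0,"tz": 0,"jaw": -1},
])

```text
t: 12.95
ee_pos: [0.5135, -0.0062, 0.1962]
eef_rot: [1.896, -2.5, -0.005]
force: [0.1, 0.4, -0.9]
finger_gap: 0.0474
```

Run:
```python
from h import *
st()
need(kw([-.006,-.040,.11]),down(-105.6))
a=snapshot("side");b=snapshot("top")
print("side: tcp",proj("side",[env.state()["ee_pos"]])-[190,70])
cv2.imwrite("pics/t7.png",np.hstack([cv2.resize(a[70:200,190:320],None,fx=3,fy=3,interpolation=2),cv2.resize(b[130:260,130:260],None,fx=3,fy=3,interpolation=2)]))
```

```text
t 12.95 pos [ 0.5135 -0.0062  0.1962] k [-0.0084 -0.0396  0.1962] f [ 0.0963  0.3611 -0.8816] gap 0.047403678147147896 q [-0.1356  0.2703 -0.1615  1.1438 -0.0001 -1.4333]
[[-0.2697 -0.9629 -0.0048]
 [-0.9629  0.2697  0.0006]
 [ 0.0008  0.0048 -1.    ]]
shift tool [ 0.0003 -0.0028  0.0862]
turn tool deg [ 0.2742 -0.0437 -0.0463]
side: tcp [[65.2069 58.1584]]
```

View pics/t7.png

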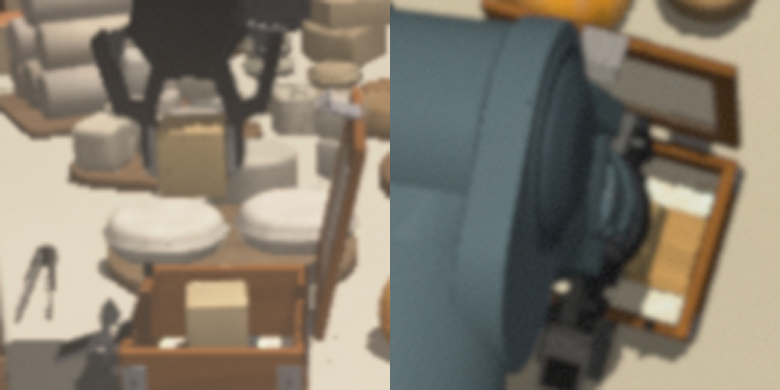

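Emit:
step_arm([
  {"rx": 0,"ry": 0,"rz": 0,"tx": 0,"ty": -0.0075,"tz": 0.02,"jaw": -1},
  {"rx": 0,"ry": 0,"rz": 0,"tx": 0,"ty": 0,"tz": 0.03,"jaw": -1},
  {"rx": 0,"ry": 0,"rz": 0,"tx": 0,"ty": 0,"tz": 0.03,"jaw": -1},
  {"rx": 0,"ry": 0,"rz": 0,"tx": 0,"ty": 0,"tz": 0.016,"jaw": -1},
  {"rx": 0,"ry": 0,"rz": 0,"tx": 0,"ty": 0,"tz": 0,"jaw": -1},
  {"rx": 0,"ry": 0,"rz": 0,"tx": 0,"ty": 0,"tz": 0,"jaw": -1},
])

```text
t: 13.65
ee_pos: [0.522, -0.0084, 0.1026]
eef_rot: [1.897, -2.503, -0.001]
force: [0.3, -0.4, -0.6]
finger_gap: 0.0472
```

Run:
```python
from h import *
st()
need(kw([-.001,-.040,.03]),down(-105.6))
a=snapshot("side")
print("side: tcp",4*(proj("side",[env.state()["ee_pos"]])-[190,90]), "rim inner pts",4*(proj("side",[kw([a,b,.078]) for a,b in((-.06,-.078),(.06,-.078),(-.06,-.04),(.06,-.04))])-[190,90]))
cv2.imwrite("pics/t8.png",cv2.resize(a[90:220,190:320],None,fx=4,fy=4,interpolation=2))
```

```text
t 13.65 pos [ 0.522  -0.0084  0.1026] k [ 0.0004 -0.0394  0.1026] f [ 0.3109 -0.4181 -0.6167] gap 0.047161552373549305 q [-0.1376  0.3491 -0.3064  0.9166 -0.0001 -1.4344]
[[-0.2705 -0.9627 -0.0012]
 [-0.9627  0.2705  0.0001]
 [ 0.0002  0.0012 -1.    ]]
shift tool [0.0006 0.0013 0.0726]
turn tool deg [ 0.0697 -0.0125 -0.0951]
side: tcp [[285.3434 311.1344]] rim inner pts [[172.1659 381.5938]
 [387.8932 380.1378]
 [181.2587 353.3879]
 [389.4018 351.7961]]
```

View pics/t8.png

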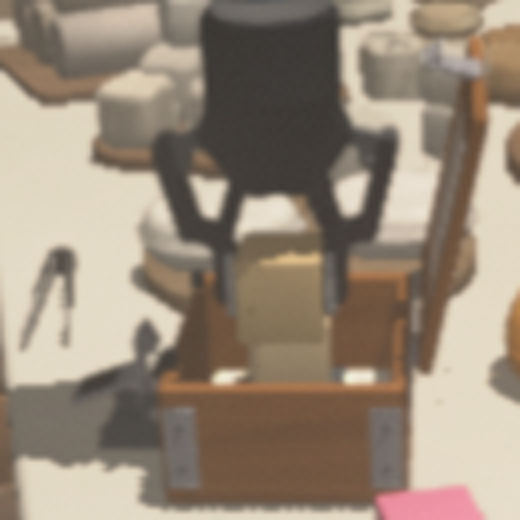

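Emit:
step_arm([
  {"rx": 0,"ry": 0,"rz": 0,"tx": 0,"ty": 0.001,"tz": 0.025,"jaw": -1},
  {"rx": 0,"ry": 0,"rz": 0,"tx": 0,"ty": 0,"tz": 0.025,"jaw": -1},
  {"rx": 0,"ry": 0,"rz": 0,"tx": 0,"ty": 0,"tz": 0.015,"jaw": -1},
  {"rx": 0,"ry": 0,"rz": 0,"tx": 0,"ty": 0,"tz": 0,"jaw": -1},
  {"rx": 0,"ry": 0,"rz": 0,"tx": 0,"ty": 0,"tz": 0,"jaw": -1},
])

```text
t: 14.2
ee_pos: [0.5225, -0.0083, 0.039]
eef_rot: [-1.898, 2.502, -0.002]
force: [0.7, -0.1, -0.7]
finger_gap: 0.0468
```

Emit:
step_arm([
  {"rx": 0,"ry": 0,"rz": 0,"tx": 0,"ty": 0,"tz": 0.003,"jaw": -1},
  {"rx": 0,"ry": 0,"rz": 0,"tx": 0,"ty": 0,"tz": 0.002,"jaw": -1},
])

```text
t: 14.4
ee_pos: [0.5228, -0.0084, 0.034]
eef_rot: [-1.898, 2.501, -0.003]
force: [-0.3, -1.1, -1.8]
finger_gap: 0.0476
```

Emit:
step_arm([
  {"rx": 0,"ry": 0,"rz": 0,"tx": 0,"ty": 0,"tz": 0.0015,"jaw": -1},
  {"rx": 0,"ry": 0,"rz": 0,"tx": 0,"ty": 0,"tz": 0,"jaw": -1},
])

```text
t: 14.6
ee_pos: [0.5215, -0.0082, 0.0314]
eef_rot: [-1.899, 2.503, -0.0]
force: [-0.3, -0.8, -1.4]
finger_gap: 0.0476
```

Emit:
step_arm([
  {"rx": 0,"ry": 0,"rz": 0,"tx": 0,"ty": 0,"tz": 0.0015,"jaw": -1},
  {"rx": 0,"ry": 0,"rz": 0,"tx": 0,"ty": 0,"tz": 0,"jaw": -1},
])

```text
t: 14.8
ee_pos: [0.5214, -0.0082, 0.0297]
eef_rot: [1.899, -2.503, -0.0]
force: [0.3, 0.2, -0.6]
finger_gap: 0.0478
```

Emit:
step_arm([
  {"rx": 0,"ry": 0,"rz": 0,"tx": 0,"ty": 0,"tz": 0.0015,"jaw": -1},
  {"rx": 0,"ry": 0,"rz": 0,"tx": 0,"ty": 0,"tz": 0,"jaw": -1},
])

```text
t: 15.0
ee_pos: [0.5214, -0.0082, 0.0281]
eef_rot: [1.899, -2.503, -0.0]
force: [0.1, -0.5, -1.4]
finger_gap: 0.0473
```

Emit:
step_arm([
  {"rx": 0,"ry": 0,"rz": 0,"tx": 0,"ty": 0,"tz": 0.001,"jaw": -1},
  {"rx": 0,"ry": 0,"rz": 0,"tx": 0,"ty": 0,"tz": 0,"jaw": -1},
])

```text
t: 15.2
ee_pos: [0.5214, -0.0082, 0.0272]
eef_rot: [1.899, -2.503, -0.0]
force: [-0.3, 0.3, -1.6]
finger_gap: 0.0476
```

Emit:
step_arm([
  {"rx": 0,"ry": 0,"rz": 0,"tx": 0,"ty": 0,"tz": 0.001,"jaw": -1},
  {"rx": 0,"ry": 0,"rz": 0,"tx": 0,"ty": 0,"tz": 0,"jaw": -1},
])

```text
t: 15.4
ee_pos: [0.5215, -0.0082, 0.0269]
eef_rot: [-1.899, 2.503, -0.0]
force: [-1.4, 0.4, 4.8]
finger_gap: 0.0471
```

Emit:
step_arm([
  {"rx": 0,"ry": 0,"rz": 0,"tx": 0,"ty": 0,"tz": -0.0005,"jaw": -1},
  {"rx": 0,"ry": 0,"rz": 0,"tx": 0,"ty": 0,"tz": 0,"jaw": 0.28},
  {"rx": 0,"ry": 0,"rz": 0,"tx": 0,"ty": 0,"tz": 0,"jaw": 0.28},
  {"rx": 0,"ry": 0,"rz": 0,"tx": 0,"ty": 0,"tz": 0,"jaw": 0.28},
  {"rx": 0,"ry": 0,"rz": 0,"tx": 0,"ty": 0,"tz": 0,"jaw": 0.28},
])

```text
t: 15.9
ee_pos: [0.5216, -0.0082, 0.0268]
eef_rot: [-1.899, 2.503, -0.0]
force: [-0.1, 0.8, -0.2]
finger_gap: 0.0547
```

Emit:
step_arm([
  {"rx": 0,"ry": 0,"rz": 0,"tx": 0,"ty": 0,"tz": -0.005,"jaw": 0.28},
  {"rx": 0,"ry": 0,"rz": 0,"tx": 0,"ty": 0,"tz": -0.02,"jaw": 0.28},
  {"rx": 0,"ry": 0,"rz": 0,"tx": 0,"ty": 0,"tz": -0.04,"jaw": 0.28},
  {"rx": 0,"ry": 0,"rz": 0,"tx": 0,"ty": 0,"tz": -0.04,"jaw": 0.28},
  {"rx": 0,"ry": 0,"rz": 0,"tx": 0,"ty": 0,"tz": -0.04,"jaw": -1},
  {"rx": 0,"ry": 0,"rz": 0,"tx": 0,"ty": 0,"tz": -0.04,"jaw": -1},
  {"rx": 0,"ry": 0,"rz": 0,"tx": 0,"ty": 0,"tz": -0.04,"jaw": -1},
  {"rx": 0,"ry": 0,"rz": 0,"tx": 0,"ty": 0,"tz": 0,"jaw": -1},
])

```text
t: 16.7
ee_pos: [0.5247, -0.0086, 0.2583]
eef_rot: [-1.894, 2.497, -0.012]
force: [1.4, 0.4, 1.1]
finger_gap: -0.0001
```

Run:
```python
from h import *
st()
a=snapshot("side");b=snapshot("top")
cv2.imwrite("pics/t9.png",np.hstack([cv2.resize(a[70:200,190:320],None,fx=3,fy=3,interpolation=2),cv2.resize(b[130:260,130:260],None,fx=3,fy=3,interpolation=2)]))
for p in ([.16,0,.24],[.0,0,.27],[0.16,-.12,.27]): need(kw(p),down(-105.6)); print(kw(p), np.hypot(*kw(p)[:2]))
```

```text
t 16.7 pos [ 0.5247 -0.0086  0.2583] k [ 0.0031 -0.0389  0.2583] f [1.3651 0.4481 1.1483] gap -8.905879117095762e-05 q [-0.1372  0.258  -0.0166  1.285  -0.     -1.4353]
[[-0.2694 -0.963   0.011 ]
 [-0.963   0.2694 -0.0016]
 [-0.0015 -0.0111 -0.9999]]
shift tool [-0.0393 -0.1593  0.0135]
turn tool deg [-0.1668  0.0175 -0.025 ]
[ 0.6863 -0.0133  0.24  ] 0.6864353966694761
shift tool [-0.0392  0.0006 -0.017 ]
turn tool deg [-0.1668  0.0175 -0.025 ]
[0.5322 0.0297 0.27  ] 0.5330280761836097
shift tool [ 0.0807 -0.1594 -0.0166]
turn tool deg [-0.1668  0.0175 -0.025 ]
[ 0.654  -0.1289  0.27  ] 0.6666179866888536
```

View pics/t9.png

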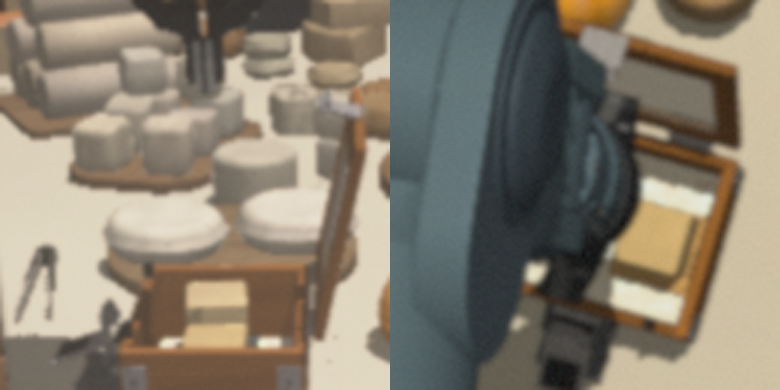

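Emit:
step_arm([
  {"rx": 0,"ry": 0,"rz": 0,"tx": 0,"ty": 0,"tz": -0.025,"jaw": -1},
  {"rx": 0,"ry": 0,"rz": 0,"tx": -0.02,"ty": -0.03,"tz": 0,"jaw": -1},
  {"rx": 0,"ry": 0,"rz": 0,"tx": -0.019,"ty": -0.04,"tz": 0,"jaw": -1},
  {"rx": 0,"ry": 0,"rz": 0,"tx": 0,"ty": -0.045,"tz": 0,"jaw": -1},
  {"rx": 0,"ry": 0,"rz": 0,"tx": 0,"ty": -0.04,"tz": 0,"jaw": -1},
  {"rx": 0,"ry": 0,"rz": 0,"tx": 0,"ty": 0,"tz": 0,"jaw": -1},
  {"rx": 0,"ry": 0,"rz": 0,"tx": 0,"ty": 0,"tz": 0,"jaw": -1},
])

```text
t: 17.5
ee_pos: [0.6809, -0.0125, 0.2729]
eef_rot: [1.896, -2.5, -0.006]
force: [-0.2, 0.5, -0.0]
finger_gap: 0.0005
```

Run:
```python
from h import *
st()
need(kw([.15,0,.2]),down(-105.6))
a=snapshot("side")
print("tcp",3*(proj("side",[env.state()["ee_pos"]])-[190,50]))
cv2.imwrite("pics/t10.png",cv2.resize(a[50:230,190:350],None,fx=3,fy=3,interpolation=2))
```

```text
t 17.5 pos [ 0.6809 -0.0125  0.2729] k [ 0.1546 -0.0007  0.2729] f [-0.1619  0.4744 -0.0449] gap 0.00045949359196783705 q [-0.1115  0.6348  0.6045  1.5465  0.     -1.4091]
[[-0.2698 -0.9629 -0.0059]
 [-0.9629  0.2698  0.0007]
 [ 0.0009  0.0059 -1.    ]]
shift tool [-0.0008  0.0041  0.0729]
turn tool deg [ 0.3372 -0.0539 -0.0532]
tcp [[418.6909 112.0126]]
```

View pics/t10.png

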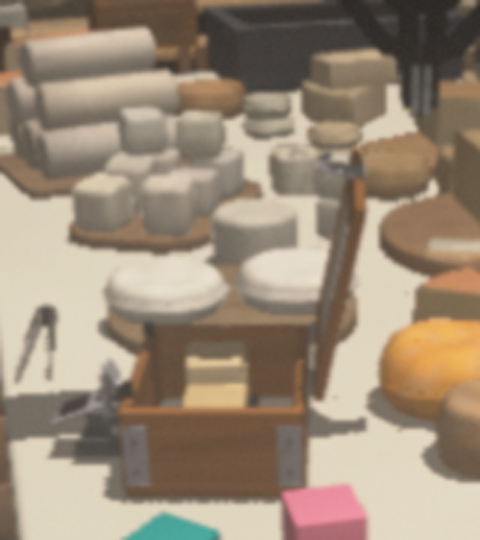

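Emit:
step_arm([
  {"rx": 0,"ry": 0,"rz": 0,"tx": 0,"ty": 0,"tz": 0.025,"jaw": -1},
  {"rx": 0,"ry": 0,"rz": 0,"tx": 0,"ty": 0,"tz": 0.025,"jaw": -1},
  {"rx": 0,"ry": 0,"rz": 0,"tx": 0,"ty": 0,"tz": 0.018,"jaw": -1},
  {"rx": 0,"ry": 0,"rz": 0,"tx": 0,"ty": 0.01,"tz": 0,"jaw": -1},
  {"rx": 0,"ry": 0,"rz": 0,"tx": 0,"ty": 0.01,"tz": 0,"jaw": -1},
  {"rx": 0,"ry": 0,"rz": 0,"tx": 0,"ty": 0,"tz": 0,"jaw": -1},
])

```text
t: 18.15
ee_pos: [0.6593, -0.0061, 0.21]
eef_rot: [1.899, -2.502, -0.001]
force: [0.0, 0.5, -0.0]
finger_gap: 0.0002
```

Emit:
step_arm([
  {"rx": 0,"ry": 0,"rz": 0,"tx": 0,"ty": 0.01,"tz": 0,"jaw": -1},
  {"rx": 0,"ry": 0,"rz": 0,"tx": 0,"ty": 0.012,"tz": 0,"jaw": -1},
])

```text
t: 18.35
ee_pos: [0.6413, -0.0012, 0.2104]
eef_rot: [-1.897, 2.501, -0.005]
force: [2.3, -0.3, 2.1]
finger_gap: -0.0001
```

Run:
```python
from h import *
st()
a=snapshot("side")
cv2.imwrite("pics/t11.png",cv2.resize(a[50:230,190:350],None,fx=3,fy=3,interpolation=2))
```

```text
t 18.35 pos [ 0.6413 -0.0012  0.2104] k [ 0.1134 -0.0004  0.2104] f [ 2.3436 -0.3256  2.0542] gap -0.00010113283312623072 q [-0.1005  0.5198  0.2488  1.2956 -0.0004 -1.3985]
[[-0.2695 -0.963   0.0042]
 [-0.963   0.2695 -0.0009]
 [-0.0003 -0.0043 -1.    ]]
```

View pics/t11.png

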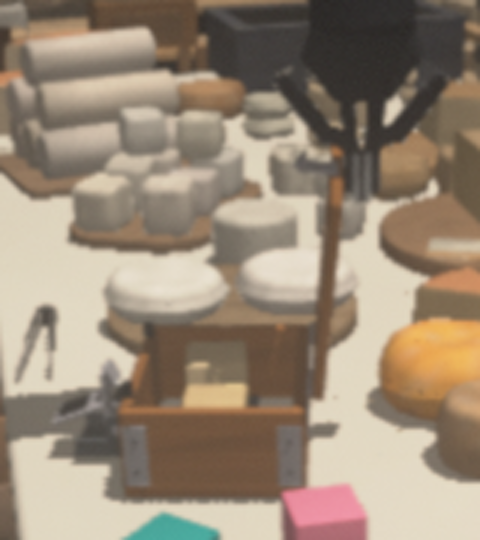

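Emit:
step_arm([
  {"rx": 0,"ry": 0,"rz": 0,"tx": 0,"ty": 0.017,"tz": -0.001,"jaw": -1},
  {"rx": 0,"ry": 0,"rz": 0,"tx": 0,"ty": 0.017,"tz": 0,"jaw": -1},
  {"rx": 0,"ry": 0,"rz": 0,"tx": 0,"ty": 0.017,"tz": 0.001,"jaw": -1},
  {"rx": 0,"ry": 0,"rz": 0,"tx": 0,"ty": 0.0165,"tz": 0.0045,"jaw": -1},
  {"rx": 0,"ry": 0,"rz": 0,"tx": 0,"ty": 0.0165,"tz": 0.0045,"jaw": -1},
])

```text
t: 18.9
ee_pos: [0.5602, 0.0216, 0.2009]
eef_rot: [-1.897, 2.501, -0.004]
force: [2.2, -0.3, 0.4]
finger_gap: -0.0
```

Run:
```python
from h import *
st()
a=snapshot("side")
cv2.imwrite("pics/t12.png",cv2.resize(a[50:230,190:350],None,fx=3,fy=3,interpolation=2))
```

```text
t 18.9 pos [0.5602 0.0216 0.2009] k [ 0.0292 -0.0003  0.2009] f [ 2.217  -0.3401  0.3953] gap -2.258352425794688e-05 q [-0.0745  0.3542 -0.0317  1.1813 -0.0003 -1.3726]
[[-0.2693 -0.963   0.0036]
 [-0.963   0.2693 -0.0006]
 [-0.0004 -0.0036 -1.    ]]
```

View pics/t12.png

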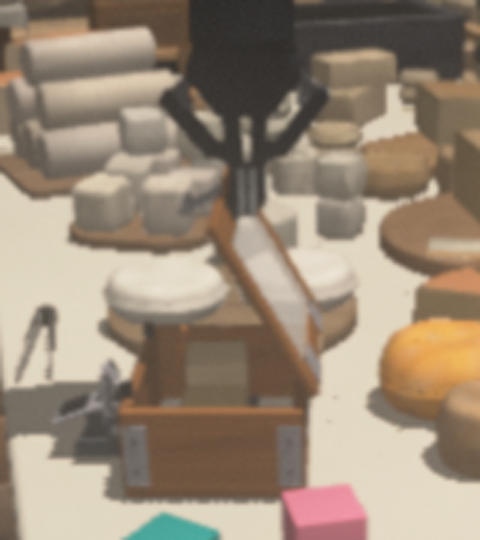

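Emit:
step_arm([
  {"rx": 0,"ry": 0,"rz": 0,"tx": 0,"ty": 0.0155,"tz": 0.008,"jaw": -1},
  {"rx": 0,"ry": 0,"rz": 0,"tx": 0,"ty": 0.0155,"tz": 0.009,"jaw": -1},
  {"rx": 0,"ry": 0,"rz": 0,"tx": 0,"ty": 0.0125,"tz": 0.0125,"jaw": -1},
  {"rx": 0,"ry": 0,"rz": 0,"tx": 0,"ty": 0.0125,"tz": 0.0125,"jaw": -1},
])

```text
t: 19.35
ee_pos: [0.5071, 0.0365, 0.1589]
eef_rot: [-1.897, 2.5, -0.005]
force: [2.6, -0.9, 2.0]
finger_gap: 0.0001
```

Emit:
step_arm([
  {"rx": 0,"ry": 0,"rz": 0,"tx": 0,"ty": 0.011,"tz": 0.015,"jaw": -1},
  {"rx": 0,"ry": 0,"rz": 0,"tx": 0,"ty": 0.01,"tz": 0.015,"jaw": -1},
])

```text
t: 19.55
ee_pos: [0.4871, 0.0422, 0.1288]
eef_rot: [-1.897, 2.5, -0.005]
force: [1.8, -0.1, 2.0]
finger_gap: 0.0001
```

Run:
```python
from h import *
st()
a=snapshot("side")
cv2.imwrite("pics/t13.png",cv2.resize(a[50:230,190:350],None,fx=3,fy=3,interpolation=2))
```

```text
t 19.55 pos [0.4871 0.0422 0.1288] k [-0.0468 -0.0001  0.1288] f [ 1.8319 -0.0637  1.9543] gap 0.0001146978975922382 q [-0.0432  0.2605 -0.3582  0.9478 -0.0004 -1.3413]
[[-0.2693 -0.963   0.0042]
 [-0.963   0.2693 -0.0006]
 [-0.0006 -0.0042 -1.    ]]
```

View pics/t13.png

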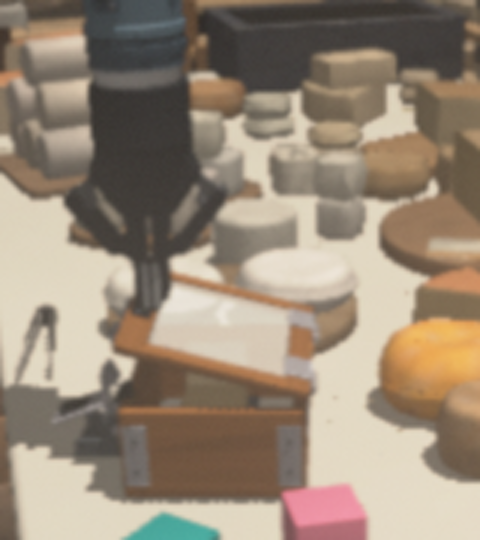

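Emit:
step_arm([
  {"rx": 0,"ry": 0,"rz": 0,"tx": 0,"ty": 0.007,"tz": 0.008,"jaw": -1},
  {"rx": 0,"ry": 0,"rz": 0,"tx": 0,"ty": 0.007,"tz": 0.008,"jaw": -1},
])

```text
t: 19.8
ee_pos: [0.4736, 0.046, 0.1126]
eef_rot: [-1.897, 2.501, -0.003]
force: [0.9, -0.3, 1.6]
finger_gap: 0.0001
```

Emit:
step_arm([
  {"rx": 0,"ry": 0,"rz": 0,"tx": 0,"ty": 0.001,"tz": 0.003,"jaw": -1},
  {"rx": 0,"ry": 0,"rz": 0,"tx": 0,"ty": 0,"tz": 0.002,"jaw": -1},
])

```text
t: 20.0
ee_pos: [0.4706, 0.0466, 0.1066]
eef_rot: [1.898, -2.502, -0.002]
force: [-0.9, 0.1, 1.6]
finger_gap: -0.0
```

Emit:
step_arm([
  {"rx": 0,"ry": 0,"rz": 0,"tx": 0,"ty": 0,"tz": 0.002,"jaw": -1},
])

```text
t: 20.1
ee_pos: [0.4709, 0.0465, 0.1047]
eef_rot: [1.898, -2.502, -0.001]
force: [-0.9, 0.5, 1.2]
finger_gap: -0.0002
```

Emit:
step_arm([
  {"rx": 0,"ry": 0,"rz": 0,"tx": 0,"ty": 0,"tz": 0.002,"jaw": -1},
])

```text
t: 20.2
ee_pos: [0.4711, 0.0464, 0.1027]
eef_rot: [1.899, -2.502, -0.001]
force: [-1.4, 0.1, 2.8]
finger_gap: 0.0002
```

Emit:
step_arm([
  {"rx": 0,"ry": 0,"rz": 0,"tx": 0,"ty": 0,"tz": 0.002,"jaw": -1},
])

```text
t: 20.3
ee_pos: [0.4712, 0.0464, 0.1007]
eef_rot: [1.899, -2.503, -0.001]
force: [-1.8, -0.9, 2.5]
finger_gap: 0.0
```

Emit:
step_arm([
  {"rx": 0,"ry": 0,"rz": 0,"tx": 0,"ty": 0,"tz": 0.002,"jaw": -1},
])

```text
t: 20.4
ee_pos: [0.4711, 0.0464, 0.0987]
eef_rot: [1.899, -2.503, -0.001]
force: [-1.9, -0.2, 2.0]
finger_gap: -0.0
```

Emit:
step_arm([
  {"rx": 0,"ry": 0,"rz": 0,"tx": 0,"ty": 0,"tz": 0.0015,"jaw": -1},
])

```text
t: 20.5
ee_pos: [0.471, 0.0464, 0.0972]
eef_rot: [1.899, -2.502, -0.001]
force: [-2.2, 0.9, 4.9]
finger_gap: 0.0001
```

Emit:
step_arm([
  {"rx": 0,"ry": 0,"rz": 0,"tx": 0,"ty": 0,"tz": 0.0015,"jaw": -1},
])

```text
t: 20.6
ee_pos: [0.4709, 0.0465, 0.0958]
eef_rot: [1.898, -2.502, -0.001]
force: [-3.3, 0.5, 6.5]
finger_gap: -0.0
```

Emit:
step_arm([
  {"rx": 0,"ry": 0,"rz": 0,"tx": 0,"ty": 0,"tz": 0.001,"jaw": -1},
])

```text
t: 20.7
ee_pos: [0.4709, 0.0465, 0.0949]
eef_rot: [1.899, -2.502, -0.001]
force: [-4.2, 0.5, 7.1]
finger_gap: 0.0005
```

Emit:
step_arm([
  {"rx": 0,"ry": 0,"rz": 0,"tx": 0,"ty": 0,"tz": 0.001,"jaw": -1},
])

```text
t: 20.8
ee_pos: [0.4709, 0.0465, 0.0942]
eef_rot: [1.899, -2.502, -0.001]
force: [-3.9, 0.9, 6.5]
finger_gap: 0.0
```

Emit:
step_arm([
  {"rx": 0,"ry": 0,"rz": 0,"tx": 0,"ty": 0,"tz": 0.001,"jaw": -1},
])

```text
t: 20.9
ee_pos: [0.4709, 0.0465, 0.0931]
eef_rot: [1.899, -2.502, -0.001]
force: [-3.9, 1.1, 7.0]
finger_gap: 0.0002
```

Emit:
step_arm([
  {"rx": 0,"ry": 0,"rz": 0,"tx": 0,"ty": 0,"tz": 0.001,"jaw": -1},
])

```text
t: 21.0
ee_pos: [0.4709, 0.0465, 0.0922]
eef_rot: [1.899, -2.502, -0.001]
force: [-4.7, 0.3, 9.6]
finger_gap: -0.0
```

Emit:
step_arm([
  {"rx": 0,"ry": 0,"rz": 0,"tx": 0,"ty": 0,"tz": 0.001,"jaw": -1},
])

```text
t: 21.1
ee_pos: [0.4708, 0.0465, 0.0913]
eef_rot: [1.899, -2.502, -0.001]
force: [-4.2, 1.2, 9.4]
finger_gap: 0.0002
```

Emit:
step_arm([
  {"rx": 0,"ry": 0,"rz": 0,"tx": 0,"ty": 0,"tz": 0.001,"jaw": -1},
])

```text
t: 21.2
ee_pos: [0.4708, 0.0465, 0.0904]
eef_rot: [1.899, -2.502, -0.001]
force: [-5.4, 1.4, 9.7]
finger_gap: -0.0001
```

Emit:
step_arm([
  {"rx": 0,"ry": 0,"rz": 0,"tx": 0,"ty": 0,"tz": 0.001,"jaw": -1},
])

```text
t: 21.3
ee_pos: [0.4709, 0.0465, 0.0895]
eef_rot: [1.899, -2.503, -0.001]
force: [-6.7, 0.3, 17.2]
finger_gap: -0.0001
```

Emit:
step_arm([
  {"rx": 0,"ry": 0,"rz": 0,"tx": 0,"ty": 0,"tz": 0.001,"jaw": -1},
])

```text
t: 21.4
ee_pos: [0.4709, 0.0465, 0.0893]
eef_rot: [1.899, -2.503, -0.0]
force: [-9.8, 0.7, 24.8]
finger_gap: 0.0002
```

Emit:
step_arm([
  {"rx": 0,"ry": 0,"rz": 0,"tx": 0,"ty": 0,"tz": 0.001,"jaw": -1},
])

```text
t: 21.5
ee_pos: [0.471, 0.0465, 0.0891]
eef_rot: [-1.899, 2.502, -0.0]
force: [-12.3, 1.2, 33.8]
finger_gap: -0.0001
```

That batch overshot: three blind steps took the push past 25 N, to about 34 N. I'm backing off straight away.

Emit:
step_arm([
  {"rx": 0,"ry": 0,"rz": 0,"tx": 0,"ty": 0,"tz": -0.004,"jaw": -1},
  {"rx": 0,"ry": 0,"rz": 0,"tx": 0,"ty": 0,"tz": -0.008,"jaw": -1},
  {"rx": 0,"ry": 0,"rz": 0,"tx": 0,"ty": 0,"tz": -0.03,"jaw": -1},
  {"rx": 0,"ry": 0,"rz": 0,"tx": 0,"ty": 0,"tz": -0.04,"jaw": -1},
  {"rx": 0,"ry": 0,"rz": 0,"tx": 0,"ty": 0,"tz": -0.04,"jaw": -1},
  {"rx": 0,"ry": 0,"rz": 0,"tx": 0,"ty": 0,"tz": -0.03,"jaw": -1},
  {"rx": 0,"ry": 0,"rz": 0,"tx": 0,"ty": 0,"tz": 0,"jaw": -1},
])

```text
t: 22.2
ee_pos: [0.4748, 0.0461, 0.2435]
eef_rot: [-1.894, 2.497, -0.01]
force: [0.4, 0.4, 0.8]
finger_gap: 0.0004
```

Emit:
step_arm([
  {"rx": 0,"ry": 0,"rz": 0,"tx": 0.04,"ty": 0,"tz": -0.01,"jaw": -1},
  {"rx": 0,"ry": 0,"rz": 0,"tx": 0.045,"ty": 0,"tz": 0,"jaw": -1},
  {"rx": 0,"ry": 0,"rz": 0,"tx": 0.045,"ty": 0,"tz": 0,"jaw": -1},
  {"rx": 0,"ry": 0,"rz": 0,"tx": 0.045,"ty": 0,"tz": 0,"jaw": -1},
  {"rx": 0,"ry": 0,"rz": 0,"tx": 0.04,"ty": 0,"tz": 0,"jaw": -1},
  {"rx": 0,"ry": 0,"rz": 0,"tx": 0,"ty": 0,"tz": 0,"jaw": -1},
])

```text
t: 22.8
ee_pos: [0.4124, -0.1647, 0.2479]
eef_rot: [1.889, -2.508, 0.001]
force: [0.4, 1.1, 0.4]
finger_gap: 0.0001
```

Run:
```python
from h import *
st()
a=snapshot("side");b=snapshot("top");cv2.imwrite("pics/tf.png",b)
cv2.imwrite("pics/t14.png",np.hstack([cv2.resize(a[110:240,190:320],None,fx=3,fy=3,interpolation=2),cv2.resize(b[130:260,130:260],None,fx=3,fy=3,interpolation=2)]))
```

```text
t 22.8 pos [ 0.4124 -0.1647  0.2479] k [-0.0631 -0.2195  0.2479] f [0.4402 1.0978 0.4074] gap 0.0001018642419230951 q [-0.5217  0.1076 -0.2288  1.2344 -0.0019 -1.8129]
[[-0.276  -0.9612 -0.0009]
 [-0.9612  0.276  -0.0016]
 [ 0.0018  0.0004 -1.    ]]
```

View pics/t14.png

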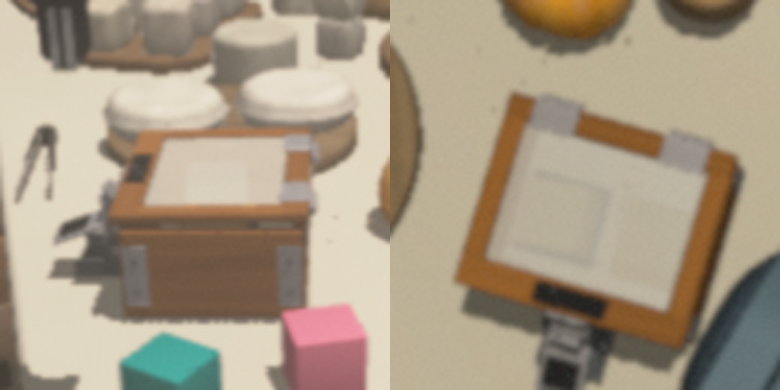

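Run:
```python
from h import *
t0=cv2.imread("pics/side0.png");a=snapshot("side")
d=cv2.absdiff(cv2.GaussianBlur(t0,(5,5),0),cv2.GaussianBlur(a,(5,5),0)).max(2)
print("keeper diff",(d[145:215,215:300]>35).sum(),"slab diff",(d[240:312,325:400]>35).sum(),"turq/pink",(d[210:258,228:315]>35).sum(),"cube gone",(d[250:292,278:318]>35).sum())
cv2.imwrite("pics/sf.png",a); print(env.state()["t"])
```

```text
keeper diff 0 slab diff 0 turq/pink 190 cube gone 647
22.95
```

View pics/sf.png

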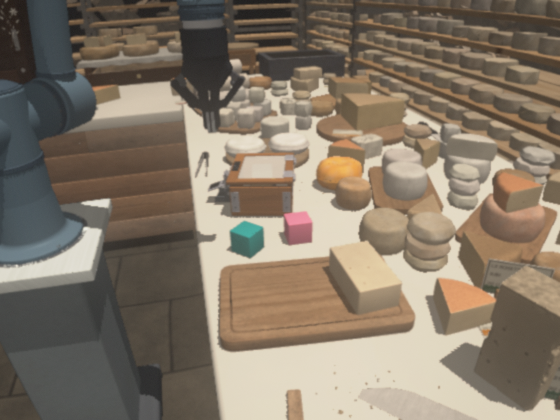

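The lid is shut exactly as in the first picture, the slab has not moved, and the pink and turquoise cubes are still at the same pixels. The arm is clear of everything.

Run:
```python
from plant import order
print(order.hand_in())
```

```text
the job is handed in; nothing more can be done
None
```

The job is done and handed in at about 23 s, but **I broke the 25 N limit while closing the lid**. I sent the last three 1 mm press steps together without reading the force in between. The vertical push went 17, then 25, then about 34 N (36 N in total) for roughly 0.1 to 0.2 s before I backed off, and one step fewer would have been enough.

**What I did:**
- **Opening:** I pressed the thumb button to its stop (about 10 N) and the lid opened fully.
- **Cube:** I set the yellow cube down on the wooden tile with about 5 N at contact, about 5 mm behind the tile's centre by the arm's readings. The other cube was not touched.
- **Closing:** I swung the lid down with 2–3 N from behind until it snapped shut.

**Last checks:**
- **Lid:** it was still shut about 1.4 s after I let go, and the side picture of the keeper matched the first one with no differing pixels.
- **Slab:** no differing pixels, so it has not moved.
- **Pink and turquoise cubes:** 190 pixels differed around them. By eye both are where they were, so I took it for the hand's shadow, but I didn't check further.
- **Cubes inside:** I saw the placed cube on its tile before closing. Through the milky pane I couldn't check either cube clearly afterwards.

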